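# Open the counterweighted hold-down and load the carving rest

## Task

Get the carving rest ready: lift the wooden grip of its counterweighted hold-down arm past the balance point, so that the arm falls back and stays open by itself. Then lay the long narrow printing block in the sloping bed, carved face up and lengthwise up the slope, flat on the bed with one end against the front ledge, between the two side lugs. Set it down rather than dropping it, leave the arm open, and leave the other blocks and the brown bottle on the table where they are.

Things in the scene. Friction and masses are not known exactly. Their poses are not given: they have to be found in the camera images.
- rest: Wooden carving rest, fixed to the table: level base board 235 x 136 x 14 mm carrying a bed that slopes 30 degrees, low in front (towards the robot). Origin on the table under the seat centre; x points from the low front to the high back, z up. It carries the bed and the hold-down arm.
- rest_bed: The rest's sloping bed, pale wood, 210 x 130 mm. Origin: seat centre on its upper surface, 68 mm above the table, where the middle of the long block's underside belongs. x points up the slope, y across, z is its normal, 30 degrees off vertical, leaning to the front. Ledge and lugs stand only at the low end: beside the middle of the seat the bed is bare, so fingers closing along y have room.
- bed_ledge (a point): Middle of the inner face of the dark front ledge, at bed x = -48.5 mm, on the bed surface; the ledge is 104 mm wide and 12 mm high. Two dark side lugs, also 12 mm high, reach from the ledge 26 mm up the slope, their inner faces at bed y = +28 and -28 mm (the block is 47 mm wide).
- hold_arm (a joint): Angle of the steel hold-down arm in rad: 0 closed (lying along the bed 50 mm off it, its rubber foot over the seat), 1.66 fully open at its stop. Below about 1.0 it falls shut, above about 1.1 it falls open; lifting takes under 4 N at the grip. Open, its foot juts to bed x = 95, z = 184 mm and its end to x = 150, z = 275 mm, so an upright hand over the seat meets it: come along the bed's normal.
- hold_arm_grip (a point): Point on the axis of the arm's turned wooden grip, 190 mm from the hinge. The grip is 19 to 22 mm thick, 70 mm long and lies along the arm (when closed: parallel to the bed, its axis 50 mm off it); 34 mm of it lie beyond this point. Pinched across (along bed y) it can turn between the fingers as the arm rises.
- hold_arm_hinge (a point): Centre of the arm's hinge, at bed x = 130, y = 0, z = 50 mm; the hinge axis is the bed's y axis. A dark steel counterweight, 42 mm across, sits on a stub above it (closed) and swings to the back.
- long_block: Long narrow black printing block, 47 x 97 x 24 mm (x, y, z), 84 g, grey carved face up. Origin at the centre of its underside, y along its length.
- round_block: Round black printing block, 70 mm across, 28 mm high, bystander. Origin at the centre of its underside.
- square_block: Broad black printing block 62 x 77 x 28 mm, bystander. Origin at the centre of its underside.
- brown_bottle: Brown dropper bottle, 33 mm across, 102 mm high, bystander. Origin at the centre of its underside.

How it is judged:
On the way:
1. the hold-down arm rests open by itself, past its balance point, with nothing holding it (value of joint hold_arm above 1.55 rad and velocity of joint hold_arm between -0.1 and 0.1 rad/s and contact force between each of the fingers, the arm and rest below 0.1 N), for 0.3 s.
At the end, for the whole second after the job is handed in: The arm rests open (joint above 1.55). The long block lies at rest carved face up, flat on the bed (within 0.06 rad and 4 mm), lengthwise up the slope (within 0.14 rad), its centre within 6 mm of the seat centre along the slope (so its end is at the ledge) and 8 mm across it (between the lugs) (value of joint hold_arm above 1.55 rad and x of long_block in the frame of rest_bed between -0.006 and 0.006 m and y of long_block in the frame of rest_bed between -0.008 and 0.008 m and z of long_block in the frame of rest_bed between -0.004 and 0.004 m and angle between the z axis of long_block and the z axis of rest_bed, either way round below 0.06 rad and angle between the y axis of long_block and the x axis of rest_bed, either way round below 0.14 rad and linear speed of long_block below 0.02 m/s); the robot touches nothing.
It fails at once if the long block falls free (faster than 0.7 m/s, out of the fingers) (linear speed of long_block above 0.7 m/s and contact force between the fingers and long_block below 0.05 N).
It fails at once if a bystander (round block, square block, or bottle) is moved more than 30 mm (distance of any of round_block, square_block, brown_bottle from where it was at the start of the episode above 0.03 m).
It also fails if it takes over 53 s, if anything falls off the work surface, if the arm or the gripper's body presses on something with over 40 N, if the wrist force passes 120 N, or if a joint passes its speed limit or range.

## Robot

A 6-joint arm with a two-finger parallel gripper is mounted at the origin on a cart in front of the work surface, level with it; the furniture and walls round the work are solid. World frame = base frame: x ahead of the robot, y to its left, z up, the work surface at z = 0. Lengths are in m, angles in rad, forces in N, time in s.
With the tool pointing down it reaches from about 0.25 to 0.775 m from the base axis. Payload 4 kg.
Tool frame: the origin (TCP) lies midway between the tips of the shut fingers; the grasp point (between the pads) lies 19 mm behind it; z points along the fingers, y is the direction in which the jaws open and shut (so a half turn about z gives the same grasp; the last joint's range is limited). The gripper opens to 85 mm and grips with 20 to 120 N. Pads are 22 mm wide; open, the fingers measure 114 mm over their backs; the gripper's body (76 mm by 85 mm) begins 54 mm behind the grasp point. The pads swing forward as they close: fully open they stand 13 mm farther back than shut.
Start: joints at [-1.232, 0.087, 1.371, -0, 1.684, -0.103], TCP at [0.235, -0.497, 0.231] pointing down, gripper open.
Joint ranges: [-3.1, 3.1], [-0.76, 2.03], [0.27, 2.55], [-1.08, 4.22], [0.17, 2.65], [-2.57, 2.57]. Speed limits (rad/s): [2.79, 2.79, 3.14, 3.14, 3.14, 3.14].

## Interface

Orientations are given as a 3x3 rotation matrix whose columns are the frame's x, y, z axes.
In Python, from bench import manip, capture, camera_model, spot_in, trace gives the robot as it stands. The module is installed in compiled form; this text tells all that it offers.
- The arm moves only by the tool send_rows, never from a script. Its argument "steps" is a list of rows, each a list of 3 entries, a list of its own where there are three numbers: the shift along the tool's x, y, z as a fraction of full scale, then the turn, a rotation vector about the tool's x, y, z as a fraction of full scale, then the opening, from 0 (shut) to 1 (fully open). A call has 1 to 12 rows; each row shifts and turns the commanded pose from where the row before left it, along the tool's axes as they then stand; what a row does not reach is not made up. Full scale, the value 1, is 0.5 m for a shift and 60 degrees for a turn. A row lasts 1/8 s, in which the tool goes at most 62.5 mm and 10.7 degrees, less where a joint would pass 70% of its speed; a pose out of reach is approached as far as the arm can. A call with a number of a shift or a turn outside -1 to 1 is refused whole. A call with a gripper value outside its range is refused whole. The fingers move at their own pace and stop on an object; "newtons" is the grip in N (left out, the last holds). Time passes only in rows, so rows that do not move let the fingers close. It gives the time, the measured TCP pose, the force and the opening at its end, in the units of the state.
- manip.sense(): the state, without advancing time (a new reading comes with each control period).
- capture(name): name is "scene" or "top" or "wrist"; returns the picture (400x640x3 uint8, red, green, blue); there is no depth.
- camera_model(name): a dict with "mtx" (3x3 intrinsics, pixels), "extrinsics" (4x4, takes a point from world to camera coordinates); the wrist camera has in their place "tool_from_camera" (4x4, takes a point from camera to tool coordinates, whose origin is the TCP and whose axes are the flange's). Camera axes: x right, y down, z forward; pixel columns grow to the right and rows downward; lengths in m; the calibration is good to about 2 mm. A picture is of the moment at which its call begins: read the wrist's pose just before it. camera_model takes no time and is no camera call.
- manip.hand_in(): hands the job in, once; it reports no verdict.
Trained networks look in the newest picture that a camera, given by its name, has taken for a name from the list of things; names that differ only in an ending like _2 or _b are one class to them, and where a whole thing is asked for, a point or a joint stands for the part that bears it (a point fixed in the world has none). Each returns a list of dicts, best first, with "conf" (0 to 1); they miss things now and then, are a little off and sometimes report something else, mostly with a low value. They report only what shows in the picture. A call takes as long as a camera call.
- spot_in(target, camera): "position" ([x, y, z] in m, in world coordinates, good to about 4 mm: the middle of the surface that is visible of it).
- trace(target, camera): "region" (400x640 bool, what is visible of it).
The state is a dict: "time_s": time; "joints": joint angles; "qvel": joint speeds; "tau": joint torques, N m; "tcp_pos": TCP position; "tcp_rot": TCP orientation; "contact_force": force on the tool from outside, world axes, zero at the start; "wrist_torque": the same for the moment, N m; "opening": finger opening in m.
Only numpy, scipy, OpenCV 4.12 (cv2) and the standard library are available. Lean on these libraries where they do the work, as an engineer would, in place of code of your own. Each camera call takes 0.05 s, during which the arm holds its last target.

## Working session

There is one attempt and no reset: what is moved stays moved. The work goes in short steps, Python scripts to look and compute and a tool call to move; the robot and the scene stay as the last step left them, time stands still between calls to the robot, and variables do not carry over. Pictures are saved under pics/ and viewed, and the job is handed in when it is done.

Besides the shell and the picture viewer there is one more tool, called after "Call:" as a command line: name --argument value ..., lists and objects as JSON in quotes. send_rows: Moves the arm, as the interface text tells. Its arguments: {"type":"object","properties":{"steps":{"type":"array","items":{"type":"array"}},"newtons":{"type":"number"}},"required":["steps"]}

```bash
mkdir -p pics
python3 - <<'E'
from bench import manip, capture, camera_model, spot_in, trace
import cv2,numpy as np
print(manip.sense())
for c in ["scene","top"]:
    im=capture(c); cv2.imwrite(f"pics/{c}0.png",im[:,:,::-1]); m=camera_model(c); print(c,m)
    for t in ["rest","rest_bed","hold_arm_grip","long_block","round_block","square_block","brown_bottle"]:
        print(t,[(d['position'],round(d['conf'],2)) for d in spot_in(t,c)[:2]])
print(manip.sense()['time_s'], camera_model("wrist"))
E
```

```text
{'time_s': 0.0, 'joints': array([-1.23211154e+00,  8.79857099e-02,  1.37232206e+00,  1.30003454e-05,
        1.68359381e+00, -1.03070667e-01]), 'qvel': array([ 0.00073296, -0.00198352,  0.00029142, -0.00055699, -0.00066001,
        0.0011557 ]), 'tau': array([-5.24914394e-04, -3.51860547e+01, -3.13275397e+01, -2.79656251e-04,
        1.05201581e-02,  8.17976002e-06]), 'tcp_pos': array([ 0.23498173, -0.49670533,  0.23008795]), 'tcp_rot': array([[ 9.04002027e-01,  4.27527502e-01, -7.54947209e-04],
       [ 4.27528095e-01, -9.03999428e-01,  2.18204679e-03],
       [ 2.50413168e-04, -2.29533586e-03, -9.99997334e-01]]), 'contact_force': array([0.34832704, 0.04308527, 1.16484806]), 'wrist_torque': array([-0.01115537, -0.01883575,  0.00920391]), 'opening': 0.08535690897614107}
scene {'mtx': array([[520.91188673,   0.        , 320.35400993],
       [  0.        , 520.91188673, 203.01178288],
       [  0.        ,   0.        ,   1.        ]]), 'extrinsics': array([[-0.44531961, -0.89529667,  0.01158923,  0.1204692 ],
       [-0.46410941,  0.21973993, -0.85808905,  0.4154882 ],
       [ 0.765
[... 1177 characters left out ...]
d_block [([0.4581, -0.3716, 0.0297], 0.96), ([0.6193, 0.17, 0.0653], 0.74)]
square_block [([0.6461, -0.426, 0.0299], 0.89)]
brown_bottle [([0.6209, 0.1677, 0.0612], 0.47)]
0.8 {'mtx': array([[284.23341708,   0.        , 322.89195709],
       [  0.        , 284.23341708, 197.25732296],
       [  0.        ,   0.        ,   1.        ]]), 'tool_from_camera': array([[-9.93948082e-04, -9.58776617e-01, -2.84159129e-01,
         7.22335936e-02],
       [ 9.99999505e-01, -9.64809364e-04, -2.42508247e-04,
        -8.17499891e-04],
       [-4.16481514e-05, -2.84159229e-01,  9.58777102e-01,
        -1.43628603e-01],
       [ 0.00000000e+00,  0.00000000e+00,  0.00000000e+00,
         1.00000000e+00]])}
```

View pics/scene0.png

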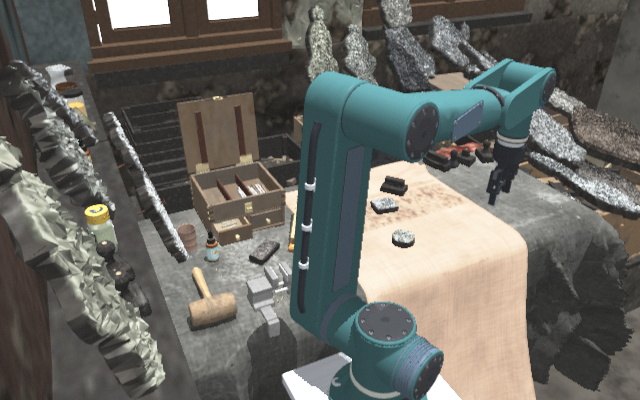

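View pics/top0.png

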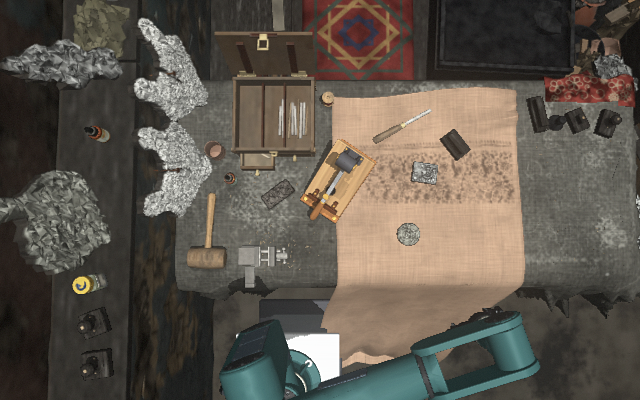

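Run:
```python
import cv2
im=cv2.imread("pics/top0.png")[120:240,240:400]
cv2.imwrite("pics/top0z.png",cv2.resize(im,None,fx=5,fy=5,interpolation=cv2.INTER_CUBIC))
```

```text
(no output)
```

View pics/top0z.png

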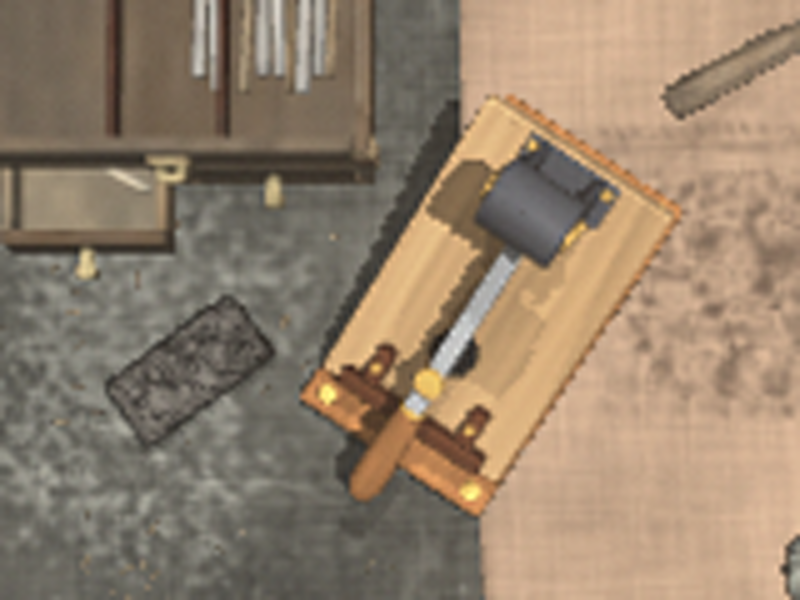

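```bash
cat > h.py <<'E'
import numpy as np, cv2
from bench import manip, capture, camera_model, spot_in, trace
from scipy.optimize import least_squares
from scipy.spatial.transform import Rotation as R
c30,s30=np.cos(np.pi/6),.5
RB=np.array([[c30,0,-s30],[0,1,0],[s30,0,c30]])
def Rz(a): return R.from_euler('z',a).as_matrix()
def bed2w(p,pose):
    x,y,a=pose[:3]; p=np.atleast_2d(p)
    return (Rz(a)@(RB@p.T+np.array([[0,0,.068]]).T)).T+np.array([x,y,0])
def cam(name,state=None):
    m=camera_model(name)
    if name!="wrist": return m["mtx"],m["extrinsics"]
    s=state or manip.sense()
    T=np.eye(4);T[:3,:3]=s["tcp_rot"];T[:3,3]=s["tcp_pos"]
    return m["mtx"],np.linalg.inv(T@m["tool_from_camera"])
def proj(p,ke):
    K,E=ke; q=np.atleast_2d(p)@E[:3,:3].T+E[:3,3]; q=q@K.T; return q[:,:2]/q[:,2:]
def ray(uv,ke,z):
    K,E=ke; uv=np.atleast_2d(uv); d=np.c_[uv,np.ones(len(uv))]@np.linalg.inv(K).T@E[:3,:3]
    o=-E[:3,:3].T@E[:3,3]; return o+d*((z-o[2])/d[:,2])[:,None]
E
python3 - <<'E'
from h import *
ke=cam("top")
z=lambda a:np.array(a)/5+[240,120]
px=z([[497,97],[680,212],[362,497],[388,347],[484,407]])
def model(v):
    return proj(bed2w(np.array([[v[3],.065,0],[v[3],-.065,0],[-.094,0,.05],[-.0225,.034,.012],[-.0225,-.034,.012]]),v),ke)
r=least_squares(lambda v:(model(v)-px).ravel(),[.6,-.14,-.5,.145])
print(r.x,r.fun)
print(ray(z([[302,397],[480,515]]),ke,.02), bed2w([[-.06,.065,0],[-.06,-.065,0]],r.x))
# block
c=ray(z([[228,296],[274,352],[147,446],[107,384]]),ke,.024)
print(c,c.mean(0)); 
for i in range(4): d=c[(i+1)%4]-c[i];print(np.linalg.norm(d),np.degrees(np.arctan2(d[1],d[0])))
E
```

```text
[ 0.59330551 -0.13852982 -0.59727161  0.14800533] [-0.73098084 -1.2634132  -0.1203432   0.75002336  0.09061069 -1.02030362
  0.69223553  0.46044661  0.10417185  1.09094629]
[[ 0.56542563 -0.0392827   0.02      ]
 [ 0.49214567 -0.14991322  0.02      ]] [[ 0.58689518 -0.0555605   0.038     ]
 [ 0.51378467 -0.163054    0.038     ]]
[[ 0.62813507  0.00680013  0.024     ]
 [ 0.59317931 -0.02200634  0.024     ]
 [ 0.53479792  0.05628675  0.024     ]
 [ 0.57327786  0.08145533  0.024     ]] [0.58234754 0.03063397 0.024     ]
0.045295890584976656 -140.5086269605749
0.09766368401702287 126.71106380825852
0.04598003135055254 33.18749331470578
0.09264292895878538 -53.69127093282568
```

```bash
cat >> h.py <<'E'
def pose_down(phi): # tool down, x at angle phi
    return np.c_[[np.cos(phi),np.sin(phi),0],[np.sin(phi),-np.cos(phi),0],[0,0,-1]]
def plan(waypts,g,p=None,Rm=None,vmax=.05,wmax=9):
    """waypts: list of (pos,R or None,[n])"""
    s=manip.sense()
    p=s["tcp_pos"].copy() if p is None else p; Rm=s["tcp_rot"].copy() if Rm is None else Rm
    U=np.radians(60); rows=[]
    for w in waypts:
        P=np.array(w[0]); T=Rm if w[1] is None else w[1]
        rv=R.from_matrix(Rm.T@T).as_rotvec()
        n=w[2] if len(w)>2 else int(max(1,np.ceil(np.linalg.norm(P-p)/vmax),np.ceil(np.degrees(np.linalg.norm(rv))/wmax)))
        p0,R0=p.copy(),Rm.copy()
        for i in range(1,n+1):
            pt=p0+(P-p0)*i/n; Rt=R0@R.from_rotvec(rv*i/n).as_matrix()
            d=np.round(Rm.T@(pt-p)/.5,3); t=np.round(R.from_matrix(Rm.T@Rt).as_rotvec()/U,3)
            rows.append([(d+0).tolist(),(t+0).tolist(),g]); p=p+Rm@d*.5; Rm=Rm@R.from_rotvec(t*U).as_matrix()
    for i in range(0,len(rows),12): print(str(rows[i:i+12]).replace(" ",""))
    print("end",p,len(rows)); return p,Rm
E
python3 - <<'E'
from h import *
v=[.593,-.139,-.597]
g=bed2w([[-.060,0,.05]],v)[0]; print(g)
plan([([g[0]-.0,g[1],.32],pose_down(np.pi-.597),15)],1)
E
```

```text
[ 0.52935083 -0.09573501  0.08130127]
[[[0.058,-0.032,-0.012],[0.0,0.0,-0.134],1],[[0.062,-0.023,-0.012],[0.0,0.0,-0.134],1],[[0.065,-0.014,-0.011],[0.0,0.0,-0.134],1],[[0.066,-0.005,-0.012],[0.0,0.0,-0.133],1],[[0.067,0.004,-0.012],[0.0,0.0,-0.134],1],[[0.065,0.014,-0.012],[0.0,0.0,-0.134],1],[[0.062,0.022,-0.012],[0.0,0.0,-0.134],1],[[0.059,0.031,-0.012],[0.0,0.0,-0.134],1],[[0.054,0.039,-0.011],[0.0,0.0,-0.134],1],[[0.047,0.046,-0.012],[0.0,0.0,-0.134],1],[[0.041,0.052,-0.012],[0.0,0.0,-0.134],1],[[0.034,0.058,-0.012],[0.0,0.0,-0.133],1]]
[[[0.025,0.061,-0.012],[0.0,0.0,-0.134],1],[[0.016,0.064,-0.012],[0.0,0.0,-0.134],1],[[0.007,0.066,-0.011],[0.0,0.0,-0.134],1]]
end [ 0.52915858 -0.0957547   0.31983657] 15
```

Call:
send_rows --steps '[[[0.058,-0.032,-0.012],[0.0,0.0,-0.134],1],[[0.062,-0.023,-0.012],[0.0,0.0,-0.134],1],[[0.065,-0.014,-0.011],[0.0,0.0,-0.134],1],[[0.066,-0.005,-0.012],[0.0,0.0,-0.133],1],[[0.067,0.004,-0.012],[0.0,0.0,-0.134],1],[[0.065,0.014,-0.012],[0.0,0.0,-0.134],1],[[0.062,0.022,-0.012],[0.0,0.0,-0.134],1],[[0.059,0.031,-0.012],[0.0,0.0,-0.134],1],[[0.054,0.039,-0.011],[0.0,0.0,-0.134],1],[[0.047,0.046,-0.012],[0.0,0.0,-0.134],1],[[0.041,0.052,-0.012],[0.0,0.0,-0.134],1],[[0.034,0.058,-0.012],[0.0,0.0,-0.133],1]]'

```text
time_s: 2.3
tcp_pos: [0.4712, -0.1748, 0.3026]
tcp_rot: [[-0.529, 0.849, 0.0], [0.849, 0.529, -0.0], [-0.0, 0.0, -1.0]]
contact_force: [0.7, -0.3, -0.9]
opening: 0.0852
```

Call:
send_rows --steps '[[[0.025,0.061,-0.012],[0.0,0.0,-0.134],1],[[0.016,0.064,-0.012],[0.0,0.0,-0.134],1],[[0.007,0.066,-0.011],[0.0,0.0,-0.134],1],[[0,0,0],[0,0,0],1]]'

```text
time_s: 2.8
tcp_pos: [0.5301, -0.0942, 0.32]
tcp_rot: [[-0.829, 0.56, 0.001], [0.56, 0.829, 0.0], [-0.0, 0.0, -1.0]]
contact_force: [-0.3, -0.3, -0.4]
opening: 0.0854
```

Run:
```python
from h import *
s=manip.sense(); print(s['time_s'],s['tcp_pos'],s['joints'])
im=capture("wrist"); ke=cam("wrist",s)
print([(t,[(d['position'],d['conf']) for d in spot_in(t,"wrist")[:2]]) for t in ["hold_arm_grip","long_block"]])
cv2.imwrite("pics/w1raw.png",im[:,:,::-1])
im=im[:,:,::-1].copy()
v=[.593,-.139,-.597]
for p in [[-.094,0,.05],[-.06,0,.05],[.13,0,.05],[.148,.065,0],[.148,-.065,0],[-.0225,.028,.012],[-.0225,-.028,.012],[-.0485,.052,.012],[-.0485,-.052,.012]]:
    q=proj(bed2w([p],v),ke)[0]; cv2.circle(im,tuple(int(round(a)) for a in q),2,(0,255,0),-1)
cv2.imwrite("pics/w1.png",im)
```

```text
2.8 [ 0.53010109 -0.09419883  0.31999644] [-2.81333563e-01  6.08197264e-02  1.22469706e+00  2.57248038e-04
  1.85551114e+00 -1.25800371e+00]
[('hold_arm_grip', [([0.5975, -0.1465, 0.1342], 0.95)]), ('long_block', [([0.5749, 0.0277, 0.023], 0.68), ([0.4584, -0.368, 0.0283], 0.22)])]
```

View pics/w1.png

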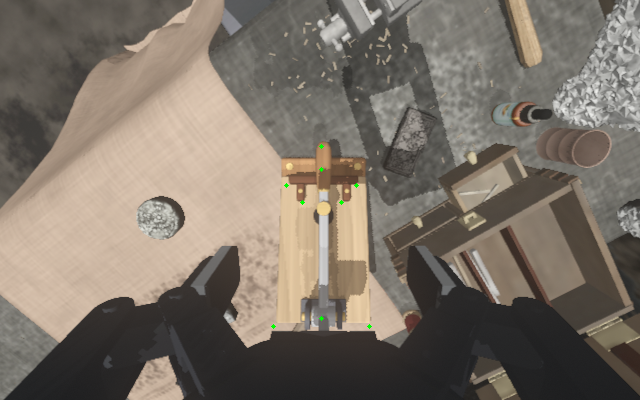

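Run:
```python
import cv2
im=cv2.imread("pics/w1raw.png")
cv2.imwrite("pics/w1za.png",cv2.resize(im[135:215,270:380],None,fx=7,fy=7,interpolation=cv2.INTER_CUBIC))
cv2.imwrite("pics/w1zb.png",cv2.resize(im[95:185,375:450],None,fx=6,fy=6,interpolation=cv2.INTER_CUBIC))
```

```text
(no output)
```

View pics/w1za.png

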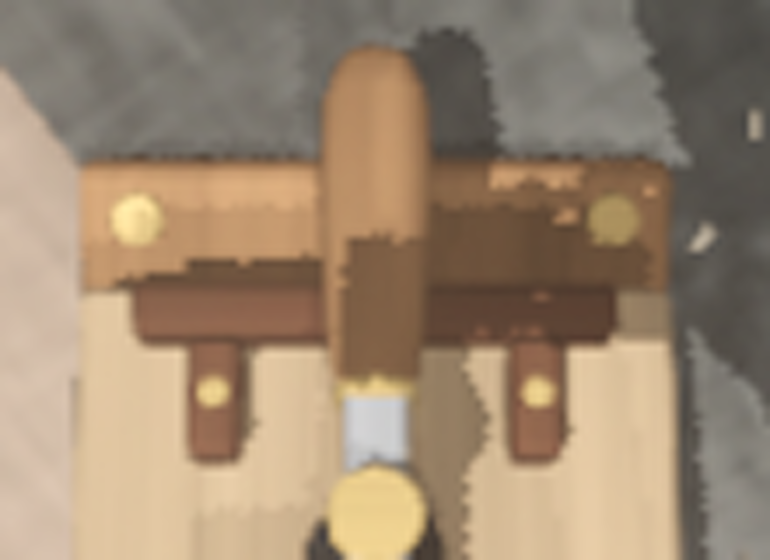

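View pics/w1zb.png

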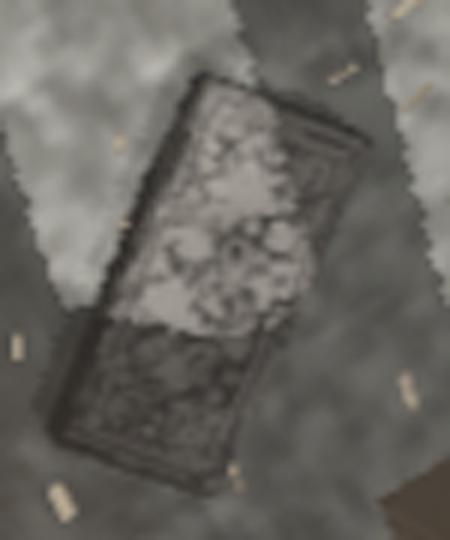

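```bash
cat >> h.py <<'E'
def blockfit(c,x0,state=None,P=1):
    m=trace("long_block",c); ke=cam(c,state)
    if not m: print("none"); return None
    reg=m[0]["region"].astype(np.uint8); print(c,m[0]["conf"],reg.sum())
    cn=max(cv2.findContours(reg,cv2.RETR_EXTERNAL,cv2.CHAIN_APPROX_NONE)[0],key=len)
    h=cv2.convexHull(cn).reshape(-1,2).astype(float)
    S=8
    ref=cv2.resize(reg,None,fx=S,fy=S,interpolation=cv2.INTER_NEAREST)
    def f(v):
        c8=np.array([[a*.0235,b*.0485,z] for a in(-1,1) for b in(-1,1) for z in(0,.024)])@Rz(v[2]).T+[v[0],v[1],0]
        q=proj(c8,ke); hq=cv2.convexHull(((q+.5)*S).astype(np.float32)).reshape(-1,2)
        im=np.zeros_like(ref); cv2.fillConvexPoly(im,np.round(hq).astype(np.int32),1)
        return 1-(im&ref).sum()/(im|ref).sum()
    from scipy.optimize import minimize
    r=minimize(f,x0,method="Nelder-Mead",options=dict(initial_simplex=np.array(x0)+np.array([[0,0,0],[.01,0,0],[0,.01,0],[0,0,.15]]),xatol=1e-4,fatol=1e-4))
    print(r.x,r.fun); return r.x
E
python3 - <<'E'
from h import *
z=lambda a:(np.array(a)+.5)/7-.5+[270,135]
s=manip.sense(); ke=cam("wrist",s)
P=np.array([[-.0225,-.028,.012],[-.0225,.028,.012],[-.0485,-.052,.012],[-.0485,.052,.012],[-.094,0,.05]])
px=z([[241,460],[513,460],[140,341],[613,341],[374,47]])
r=least_squares(lambda v:(proj(bed2w(P,v),ke)-px).ravel(),[.593,-.139,-.597]); print(r.x,r.fun.round(1))
blockfit("top",[.582,.031,-.53-.42+.0])
blockfit("wrist",[.582,.031,-.53-.42],s)
E
```

```text
[ 0.5900741  -0.13708953 -0.59605471] [ 0.2 -0.4 -0.3 -0.5 -1.4 -0.5  1.3 -0.7  0.2  2.1]
top 0.85 487
[0.58322684 0.03432087 0.63369501] 0.06765883323656141
wrist 0.95 2076
[0.5802051  0.02967452 0.63995554] 0.08186931703899958
```

```bash
cat >> h.py <<'E'
V=[.590,-.137,-.596]
def gripw(th,v=V): return bed2w([[.13-.19*np.cos(th),0,.05+.19*np.sin(th)]],v)[0]
E
python3 - <<'E'
from h import *
g=gripw(0)+[0,0,-.019]; print(g)
plan([(g+[0,0,.08],pose_down(np.pi-.596)),(g,None,4)],1,vmax=.055)
E
```

```text
[ 0.5263076  -0.09379868  0.06230127]
[[[0.002,0.001,0.089],[0.0,0.0,-0.001],1],[[0.001,0.0,0.088],[0.0,0.0,0.0],1],[[0.002,0.001,0.089],[0.0,0.0,-0.001],1],[[0.002,0.0,0.089],[0.0,0.0,-0.001],1],[[0.0,0.0,0.04],[0.0,0.0,0.0],1],[[0.0,0.0,0.04],[0.0,0.0,0.0],1],[[0.0,0.0,0.04],[0.0,0.0,0.0],1],[[0.0,0.0,0.04],[0.0,0.0,0.0],1]]
end [ 0.52618224 -0.09381975  0.06217495] 8
```

Call:
send_rows --steps '[[[0.002,0.001,0.089],[0,0,-0.001],1],[[0.001,0,0.088],[0,0,0],1],[[0.002,0.001,0.089],[0,0,-0.001],1],[[0.002,0,0.089],[0,0,-0.001],1],[[0,0,0.04],[0,0,0],1],[[0,0,0.04],[0,0,0],1],[[0,0,0.04],[0,0,0],1],[[0,0,0.04],[0,0,0],1]]'

```text
time_s: 4.05
tcp_pos: [0.5264, -0.0939, 0.0618]
tcp_rot: [[-0.828, 0.561, 0.0], [0.561, 0.828, -0.0], [-0.0, -0.0, -1.0]]
contact_force: [0.3, -0.6, -0.5]
opening: 0.0855
```

Call:
send_rows --steps '[[[0,0,0],[0,0,0],1],[[0,0,0],[0,0,0],0.5],[[0,0,0],[0,0,0],0.2],[[0,0,0],[0,0,0],0],[[0,0,0],[0,0,0],0],[[0,0,0],[0,0,0],0],[[0,0,0],[0,0,0],0]]' --newtons 25

```text
time_s: 4.92
tcp_pos: [0.5279, -0.0922, 0.0632]
tcp_rot: [[-0.829, 0.559, 0.003], [0.559, 0.829, 0.001], [-0.002, 0.002, -1.0]]
contact_force: [2.3, 4.1, 3.6]
opening: 0.0205
```

Run:
```python
from h import *
s=manip.sense(); print(s['time_s'],s['tcp_pos'],s['opening'],s['contact_force'])
im=capture("wrist"); cv2.imwrite("pics/w2.png",im[:,:,::-1])
off=s['tcp_pos']-gripw(0); off[:2]=0*off[:2]; print(off)
plan([(s['tcp_pos']+gripw(th)-gripw(0),None,1) for th in np.arange(.125,1.51,.125)],0)
```

```text
4.925 [ 0.52785648 -0.09223868  0.06322764] 0.020456102071318618 [2.32315166 4.05619626 3.64250114]
[ 0.          0.         -0.01807363]
[[[0.021,0.0,-0.043],[0.0,0.0,0.0],0],[[0.016,0.0,-0.044],[0.0,0.0,0.0],0],[[0.01,0.0,-0.047],[0.0,0.0,0.0],0],[[0.004,0.001,-0.047],[0.0,0.0,0.0],0],[[-0.002,0.0,-0.048],[0.0,0.0,0.0],0],[[-0.008,0.0,-0.046],[0.0,0.0,0.0],0],[[-0.014,0.0,-0.046],[0.0,0.0,0.0],0],[[-0.019,0.0,-0.043],[0.0,0.0,0.0],0],[[-0.024,0.0,-0.041],[0.0,0.0,0.0],0],[[-0.03,0.0,-0.037],[0.0,0.0,0.0],0],[[-0.033,0.0,-0.034],[0.0,0.0,0.0],0],[[-0.038,0.0,-0.029],[0.0,0.0,0.0],0]]
end [ 0.57596038 -0.12482225  0.31582385] 12
```

View pics/w2.png

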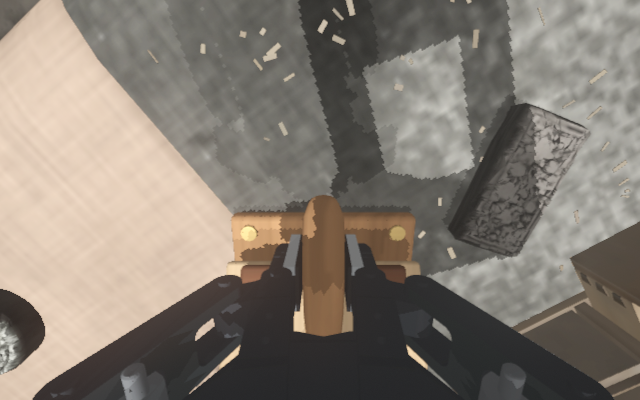

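Call:
send_rows --steps '[[[0.012,0,-0.021],[0,0,0],0],[[0.009,0,-0.022],[0,0,0],0],[[0.008,0,-0.022],[0,0,0],0],[[0.008,0,-0.022],[0,0,0],0],[[0.01,0,-0.047],[0,0,0],0],[[0.004,0,-0.047],[0,0,0],0]]'

```text
time_s: 5.72
tcp_pos: [0.5059, -0.0774, 0.1525]
tcp_rot: [[-0.829, 0.559, 0.0], [0.559, 0.829, 0.002], [0.001, 0.002, -1.0]]
contact_force: [5.0, 3.8, -1.7]
opening: 0.0206
```

Call:
send_rows --steps '[[[-0.002,0.0,-0.048],[0.0,0.0,0.0],0],[[-0.008,0.0,-0.046],[0.0,0.0,0.0],0],[[-0.014,0.0,-0.046],[0.0,0.0,0.0],0],[[-0.019,0.0,-0.043],[0.0,0.0,0.0],0],[[-0.024,0.0,-0.041],[0.0,0.0,0.0],0],[[-0.03,0.0,-0.037],[0.0,0.0,0.0],0],[[-0.033,0.0,-0.034],[0.0,0.0,0.0],0],[[-0.03,0.0,-0.025],[0.0,0.0,0.0],0],[[0,0,0],[0,0,0],0]]'

```text
time_s: 6.85
tcp_pos: [0.5715, -0.1218, 0.3173]
tcp_rot: [[-0.83, 0.558, 0.002], [0.558, 0.83, 0.002], [-0.001, 0.003, -1.0]]
contact_force: [-5.3, 8.7, 11.8]
opening: 0.0206
```

Run:
```python
from h import *
s=manip.sense(); print(s['time_s'],s['tcp_pos'],s['opening'],s['contact_force'])
im=capture("wrist"); cv2.imwrite("pics/w3.png",im[:,:,::-1])
```

```text
6.85 [ 0.57152977 -0.12176423  0.31725964] 0.020564386907065607 [-5.26024019  8.68836051 11.81372473]
```

View pics/w3.png

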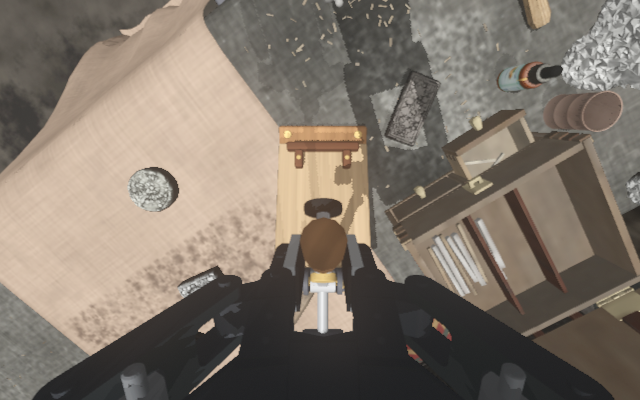

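Call:
send_rows --steps '[[[0,0,0],[0,0,0],0.6],[[0,0,0],[0,0,0],1],[[0,0,0],[0,0,0],1],[[0,0,0],[0,0,0],1],[[0.03,0,0],[0,0,0],1],[[0.06,0,0],[0,0,0],1],[[0.08,0,-0.02],[0,0,0],1],[[0.08,0,-0.02],[0,0,0],1],[[0,0,0],[0,0,0],1]]'

```text
time_s: 8.02
tcp_pos: [0.4666, -0.0521, 0.3354]
tcp_rot: [[-0.83, 0.558, 0.005], [0.558, 0.83, -0.001], [-0.004, 0.002, -1.0]]
contact_force: [0.6, 0.1, 0.3]
opening: 0.0854
```

Run:
```python
from h import *
s=manip.sense(); print(s['time_s'],s['tcp_pos'],s['opening'],s['contact_force'],s['joints'])
im=capture("wrist"); cv2.imwrite("pics/w4.png",im[:,:,::-1])
x=blockfit("wrist",[.580,.030,.637],s)
```

```text
8.025 [ 0.46663527 -0.05207014  0.33539014] 0.08539296333066879 [0.62088631 0.13293887 0.29136564] [-2.32020451e-01 -9.30071234e-02  1.34598729e+00  8.17650509e-05
  1.88378993e+00 -1.21080366e+00]
wrist 0.69 975
[0.58  0.03  0.637] 1.0
```

View pics/w4.png

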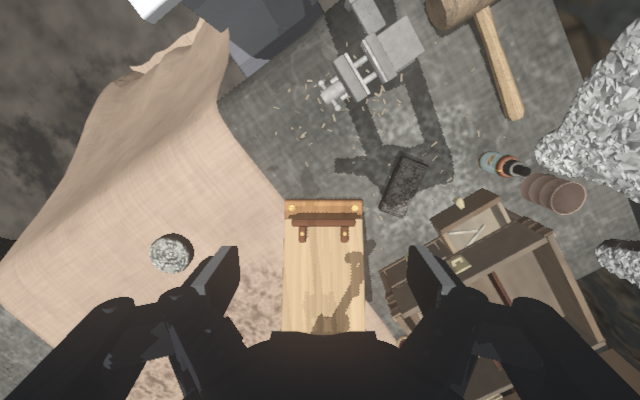

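Run:
```python
from h import *
im=cv2.imread("pics/w4.png")
cv2.imwrite("pics/w4z.png",cv2.resize(im[195:255,275:375],None,fx=8,fy=8,interpolation=cv2.INTER_CUBIC))
s=manip.sense()
ph=.637+np.pi/2
plan([([.58-.00,.030,.20],pose_down(ph))],1)
```

```text
[[[-0.023,0.066,0.067],[0.0,0.0,0.081],1],[[-0.017,0.067,0.066],[0.0,0.001,0.082],1],[[-0.012,0.069,0.067],[0.0,0.0,0.081],1],[[-0.006,0.07,0.067],[0.001,0.001,0.081],1]]
end [0.58029523 0.02998393 0.1998675 ] 4
```

View pics/w4z.png

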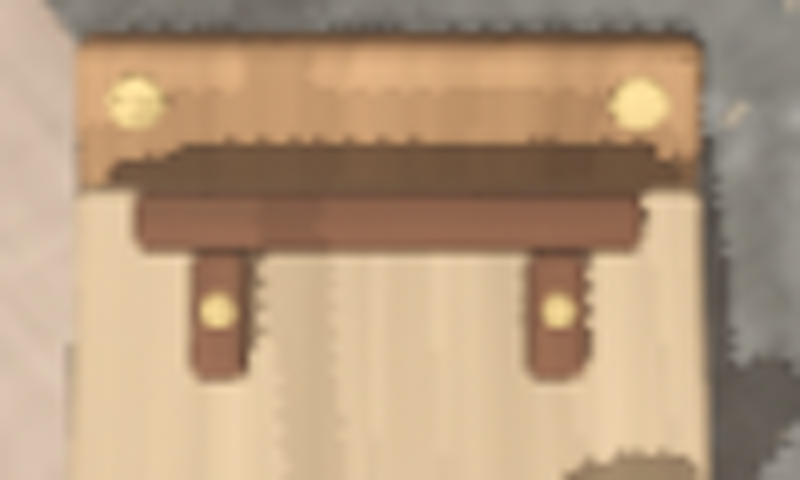

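Call:
send_rows --steps '[[[-0.023,0.066,0.067],[0,0,0.081],1],[[-0.017,0.067,0.066],[0,0.001,0.082],1],[[-0.012,0.069,0.067],[0,0,0.081],1],[[-0.006,0.07,0.067],[0.001,0.001,0.081],1],[[0,0,0],[0,0,0],1]]'

```text
time_s: 8.75
tcp_pos: [0.5797, 0.0307, 0.1927]
tcp_rot: [[-0.596, 0.803, -0.013], [0.803, 0.596, 0.001], [0.009, -0.01, -1.0]]
contact_force: [0.4, -0.8, 0.0]
opening: 0.0854
```

Run:
```python
from h import *
z=lambda a:(np.array(a)+.5)/8-.5+[275,195]
s0=dict(tcp_pos=np.array([ 0.46663527,-0.05207014,0.33539014]),tcp_rot=np.array([[-0.83,.558,.005],[.558,.83,-.001],[-.004,.002,-1]]))
ke=cam("wrist",s0)
P=np.array([[-.0225,-.028,.012],[-.0225,.028,.012],[-.0485,-.052,.012],[-.0485,.052,.012]])
px=z([[246,380],[528,380],[138,250],[640,250]])
r=least_squares(lambda v:(proj(bed2w(P,v),ke)-px).ravel(),[.593,-.139,-.597]); print(r.x,r.fun.round(1))
C=-ke[1][:3,:3].T@ke[1][:3,3]; print("cam in bed",RB.T@(Rz(-r.x[2])@(C-[r.x[0],r.x[1],0])-[0,0,.068]))
s=manip.sense(); print(s['time_s'],s['tcp_pos'])
im=capture("wrist"); cv2.imwrite("pics/w5.png",im[:,:,::-1])
x=blockfit("wrist",[.580,.030,.637],s)
im=capture("scene"); cv2.imwrite("pics/s5.png",im[:,:,::-1])
```

```text
[ 0.59159681 -0.13534044 -0.59520676] [ 0.1  0.   0.1  0.1 -1.1 -0.1  0.8  0. ]
cam in bed [ 0.0117277  -0.00162377  0.46774611]
8.75 [0.5796757  0.03065156 0.19265762]
wrist 0.72 3563
[0.58099953 0.0323811  0.63077844] 0.04404893472667304
```

View pics/w5.png

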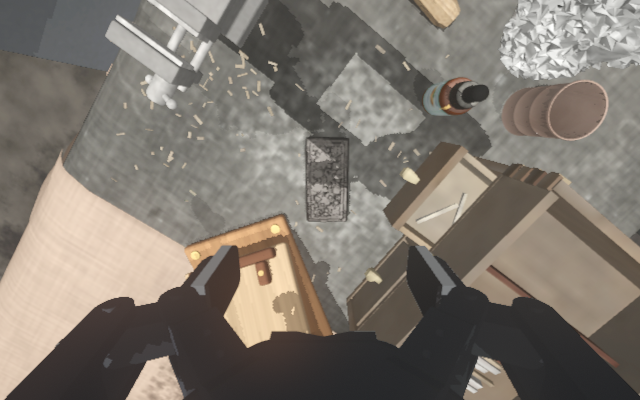

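View pics/s5.png

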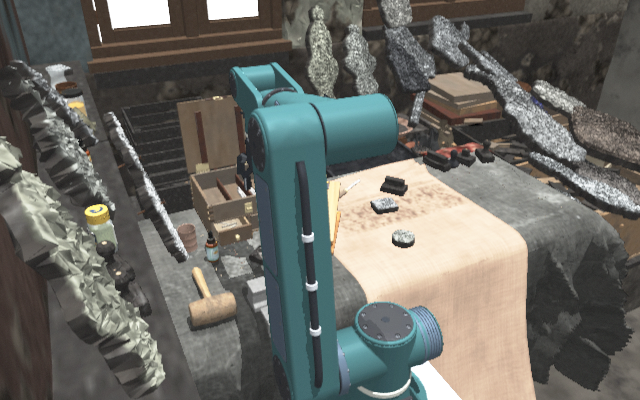

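Run:
```python
from h import *
ph=.632+np.pi/2
plan([([.581,.032,.08],pose_down(ph),3),([.581,.032,.001],None,4)],.8)
```

```text
[[[0.001,0.001,0.08],[-0.001,-0.001,0.001],0.8],[[0.002,0.002,0.079],[0.0,0.0,0.002],0.8],[[0.001,0.001,0.08],[-0.001,-0.001,0.001],0.8],[[0.0,0.0,0.039],[0.0,0.0,0.0],0.8],[[0.0,0.0,0.04],[0.0,0.0,0.0],0.8],[[0.0,0.0,0.039],[0.0,0.0,0.0],0.8],[[0.0,0.0,0.04],[0.0,0.0,0.0],0.8]]
end [0.58103961 0.03190514 0.00098843] 7
```

Call:
send_rows --steps '[[[0.001,0.001,0.08],[-0.001,-0.001,0.001],0.8],[[0.002,0.002,0.079],[0,0,0.002],0.8],[[0.001,0.001,0.08],[-0.001,-0.001,0.001],0.8],[[0,0,0.039],[0,0,0],0.8],[[0,0,0.04],[0,0,0],0.8],[[0,0,0.039],[0,0,0],0.8],[[0,0,0.03],[0,0,0],0.8],[[0,0,0],[0,0,0],0.8]]'

```text
time_s: 9.9
tcp_pos: [0.5799, 0.0325, 0.0047]
tcp_rot: [[-0.591, 0.807, -0.002], [0.807, 0.591, 0.0], [0.001, -0.001, -1.0]]
contact_force: [-0.2, 0.3, 0.4]
opening: 0.0685
```

Run:
```python
from h import *
s=manip.sense(); print(s['time_s'],s['tcp_pos'],s['tcp_rot'],s['opening'],s['contact_force'])
im=capture("wrist"); cv2.imwrite("pics/w6.png",im[:,:,::-1])
```

```text
9.9 [0.57986672 0.03245598 0.00465887] [[-5.90864299e-01  8.06769197e-01 -1.68610837e-03]
 [ 8.06769957e-01  5.90865569e-01  3.41240136e-04]
 [ 1.27156541e-03 -1.15867496e-03 -9.99998520e-01]] 0.0685178109043702 [-0.19245372  0.27466234  0.35858785]
```

View pics/w6.png

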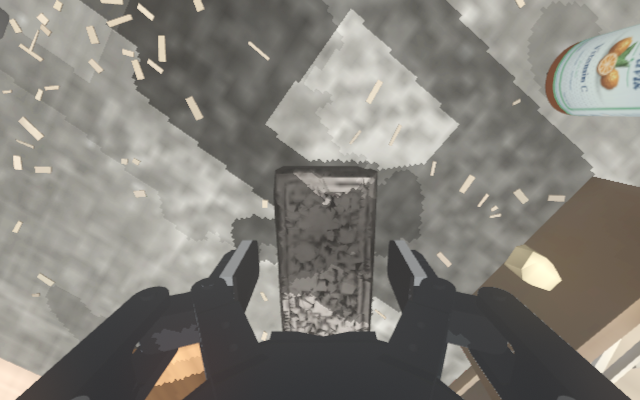

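Run:
```python
from h import *
s=manip.sense(); ke=cam("wrist",s)
for d in(-.004,0,.004):
  for z in (0,.024):
    p=[s['tcp_pos']*[1,1,0]+[0,0,z]+s['tcp_rot'][:,0]*(.0485+d)+s['tcp_rot'][:,1]*w for w in(-.0235,.0235)]
    print(d,z,proj(p,ke).round(1).tolist())
im=cv2.imread("pics/w6.png")[150:220,260:390]
cv2.imwrite("pics/w6z.png",cv2.resize(im,None,fx=6,fy=6,interpolation=cv2.INTER_CUBIC))
```

```text
-0.004 0 [[278.6, 169.1], [366.9, 169.0]]
-0.004 0.024 [[270.7, 179.2], [374.8, 179.1]]
0 0 [[278.2, 161.6], [367.2, 161.5]]
0 0.024 [[270.2, 170.4], [375.3, 170.3]]
0.004 0 [[277.9, 154.0], [367.6, 154.0]]
0.004 0.024 [[269.7, 161.5], [375.8, 161.4]]
```

View pics/w6z.png

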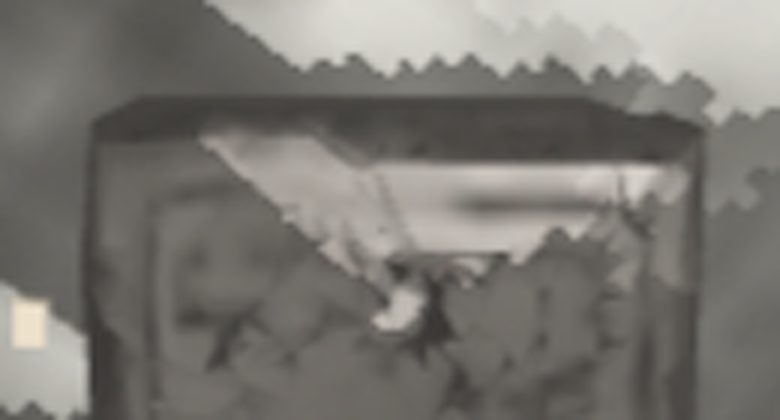

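Call:
send_rows --steps '[[[0,0,0.006],[0,0,0],0.8],[[0,0,0],[0,0,0],0.6],[[0,0,0],[0,0,0],0.5],[[0,0,0],[0,0,0],0.3],[[0,0,0],[0,0,0],0.2],[[0,0,0],[0,0,0],0.2],[[0,0,0],[0,0,0],0.2]]' --newtons 40

```text
time_s: 10.82
tcp_pos: [0.5815, 0.0327, 0.0037]
tcp_rot: [[-0.591, 0.807, 0.002], [0.807, 0.591, 0.0], [-0.001, 0.002, -1.0]]
contact_force: [0.3, 0.6, 5.6]
opening: 0.0451
```

Run:
```python
from h import *
s=manip.sense(); print(s['time_s'],s['tcp_pos'],s['tcp_rot'],s['opening'],s['contact_force'])
im=capture("wrist"); cv2.imwrite("pics/w7.png",im[:,:,::-1])
V=np.array([.5916,-.1353,-.5955])
# block centre relative TCP along tool x: -2mm ; underside is at tool z = tcp z
h=s['tcp_pos'][2]; print("h",h)
bz=Rz(V[2])@RB
Rt=np.c_[-bz[:,0],bz[:,1],-bz[:,2]]; print(np.linalg.det(Rt))
def tcp(bx,by,bzz): # block underside centre at bed coords
    return bed2w([[bx-.002,by,bzz+h]],V)[0]
p=s['tcp_pos']; print(tcp(.004,0,.10),tcp(.004,0,0))
plan([(p+[0,0,.10],None,3)],.2)
```

```text
10.825 [0.58149579 0.03273874 0.0036551 ] [[-5.91064092e-01  8.06620935e-01  2.43012550e-03]
 [ 8.06623819e-01  5.91065022e-01  3.92870311e-04]
 [-1.11946476e-03  2.19240864e-03 -9.99996970e-01]] 0.04508974562961736 [0.33106999 0.61677957 5.60329425]
h 0.0036551044673498005
1.0000000000000002
[ 0.55012753 -0.10720029  0.15876795] [ 0.59152094 -0.13524643  0.07216541]
[[[0.0,0.0,-0.067],[0.0,0.0,0.0],0.2],[[0.0,0.0,-0.066],[0.0,0.0,0.0],0.2],[[0.0,0.0,-0.067],[0.0,0.0,0.0],0.2]]
end [0.581241   0.03269035 0.10362945] 3
```

View pics/w7.png

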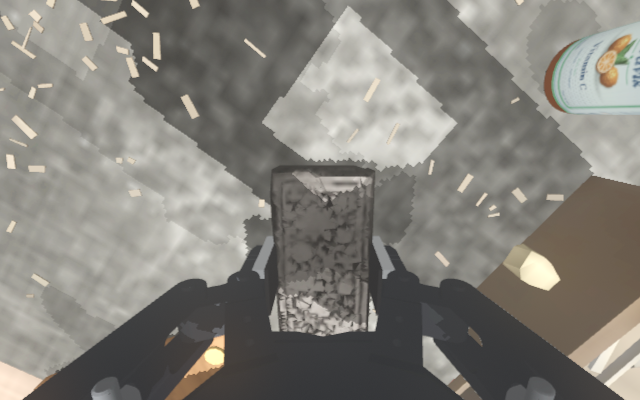

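```bash
cat >> h.py <<'E'
V=np.array([.5916,-.1353,-.5955])
bz=Rz(V[2])@RB
Rt=np.c_[-bz[:,0],bz[:,1],-bz[:,2]]
def tcp(bx,by,bzz,h=.0037): return bed2w([[bx-.002,by,bzz+h]],V)[0]
E
python3 - <<'E'
from h import *
s=manip.sense();p=s['tcp_pos']
print(tcp(.006,0,.16))
plan([(p+[0,0,.10],None,3),(np.array([.52,-.02,.23]),R.from_matrix(Rt).as_matrix(),6),(tcp(.006,0,.14),Rt,3)],.2)
E
```

```text
[ 0.52670681 -0.09133157  0.21176836]
[[[0.0,0.0,-0.067],[0.0,0.0,0.0],0.2],[[0.0,0.0,-0.066],[0.0,0.0,0.0],0.2],[[0.0,0.0,-0.067],[0.0,0.0,0.0],0.2],[[-0.002,-0.027,-0.042],[-0.014,-0.082,-0.053],0.2],[[-0.004,-0.026,-0.042],[-0.014,-0.083,-0.054],0.2],[[-0.007,-0.026,-0.043],[-0.014,-0.082,-0.053],0.2],[[-0.009,-0.026,-0.042],[-0.014,-0.082,-0.054],0.2],[[-0.01,-0.026,-0.041],[-0.014,-0.082,-0.053],0.2],[[-0.013,-0.025,-0.041],[-0.014,-0.083,-0.053],0.2],[[-0.02,-0.037,0.039],[0.0,0.0,0.0],0.2],[[-0.021,-0.037,0.039],[0.0,0.0,0.0],0.2],[[-0.02,-0.037,0.039],[0.0,0.0,0.0],0.2]]
end [ 0.53493988 -0.09687634  0.19459198] 12
```

Call:
send_rows --steps '[[[0,0,-0.02],[0,0,0],0.2],[[0,0,-0.05],[0,0,0],0.2],[[0,0,-0.065],[0,0,0],0.2],[[0,0,-0.065],[0,0,0],0.2]]'

```text
time_s: 11.38
tcp_pos: [0.5797, 0.0326, 0.1027]
tcp_rot: [[-0.591, 0.807, -0.002], [0.807, 0.591, 0.0], [0.001, -0.002, -1.0]]
contact_force: [0.4, 0.0, -1.7]
opening: 0.0455
```

Call:
send_rows --steps '[[[-0.002,-0.027,-0.042],[-0.014,-0.082,-0.053],0.2],[[-0.004,-0.026,-0.042],[-0.014,-0.083,-0.054],0.2],[[-0.007,-0.026,-0.043],[-0.014,-0.082,-0.053],0.2],[[-0.009,-0.026,-0.042],[-0.014,-0.082,-0.054],0.2],[[-0.01,-0.026,-0.041],[-0.014,-0.082,-0.053],0.2],[[-0.013,-0.025,-0.041],[-0.014,-0.083,-0.053],0.2],[[0,0,0],[0,0,0],0.2]]'

```text
time_s: 12.25
tcp_pos: [0.5185, -0.0195, 0.2301]
tcp_rot: [[-0.717, 0.561, 0.414], [0.486, 0.828, -0.28], [-0.5, 0.001, -0.866]]
contact_force: [0.1, -0.2, -1.6]
opening: 0.0451
```

Run:
```python
from h import *
s=manip.sense(); print(s['time_s'],s['tcp_pos'],s['opening'],s['contact_force'],s['joints'])
im=capture("wrist"); cv2.imwrite("pics/w8.png",im[:,:,::-1])
im=capture("top"); cv2.imwrite("pics/t8.png",im[:,:,::-1])
plan([(tcp(.006,0,.14),Rt,4)],.2)
```

```text
12.25 [ 0.51852541 -0.01950353  0.23006808] 0.04514957447491855 [ 0.08034102 -0.22249033 -1.60560947] [ 0.03866919 -0.26546889  1.78405861 -0.32241813  1.20574745 -0.88414501]
[[[-0.016,-0.028,0.029],[0.0,-0.001,0.0],0.2],[[-0.016,-0.027,0.029],[-0.001,-0.001,0.0],0.2],[[-0.016,-0.028,0.028],[0.0,0.0,0.0],0.2],[[-0.016,-0.027,0.029],[0.0,-0.001,-0.001],0.2]]
end [ 0.53500955 -0.09669371  0.19453575] 4
```

View pics/w8.png

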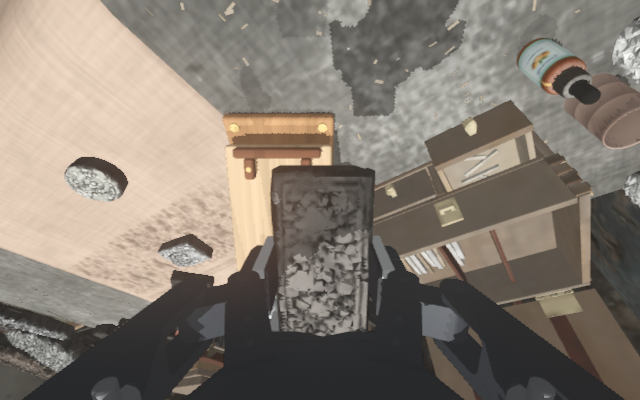

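View pics/t8.png

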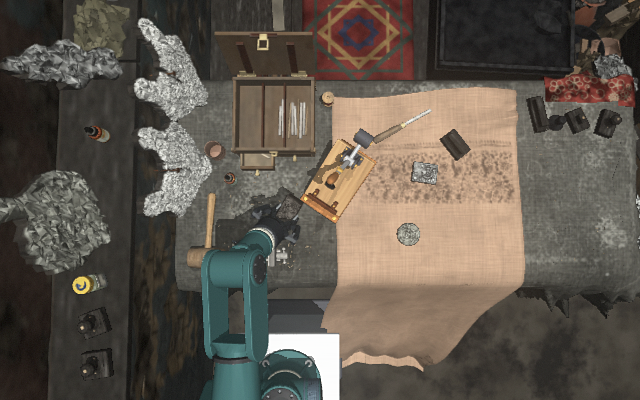

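Call:
send_rows --steps '[[[-0.016,-0.028,0.029],[0,-0.001,0],0.2],[[-0.016,-0.027,0.029],[0,-0.001,0],0.2],[[-0.016,-0.028,0.028],[0,0,0],0.2],[[-0.016,-0.027,0.029],[0,0,0],0.2],[[0,0,0],[0,0,0],0.2]]'

```text
time_s: 12.98
tcp_pos: [0.535, -0.0981, 0.1925]
tcp_rot: [[-0.718, 0.564, 0.408], [0.489, 0.826, -0.281], [-0.496, -0.002, -0.868]]
contact_force: [-0.5, 0.2, -1.0]
opening: 0.045
```

Run:
```python
from h import *
s=manip.sense(); print(s['time_s'],s['tcp_pos'],s['opening'],s['contact_force'],s['joints'])
im=capture("wrist"); cv2.imwrite("pics/w9.png",im[:,:,::-1])
plan([(tcp(.006,0,.04),Rt,4),(tcp(.006,0,.002),Rt,5)],.2)
ke=cam("wrist",s)
P=np.array([[-.0225,-.028,.012],[-.0225,.028,.012],[-.0485,-.052,.012],[-.0485,.052,.012]])
print(proj(bed2w(P,V),ke))
```

```text
12.975 [ 0.53497896 -0.09806307  0.19246717] 0.0450209520957116 [-0.53021202  0.20094384 -1.04135352] [-0.15766693 -0.22013039  1.82218772 -0.24535634  1.0763976  -1.0643707 ]
[[[0.0,0.0,0.049],[-0.001,-0.001,0.0],0.2],[[0.0,0.0,0.05],[0.0,0.0,-0.001],0.2],[[0.0,0.001,0.049],[-0.001,-0.001,0.0],0.2],[[-0.001,0.0,0.05],[0.0,-0.001,0.0],0.2],[[0.0,0.0,0.015],[0.0,0.0,0.0],0.2],[[0.0,0.0,0.015],[0.0,0.0,0.0],0.2],[[0.0,0.0,0.015],[0.0,0.0,0.0],0.2],[[0.0,0.0,0.016],[0.0,0.0,0.0],0.2],[[0.0,0.0,0.015],[0.0,0.0,0.0],0.2]]
end [ 0.59238516 -0.1357009   0.07492877] 9
[[295.28261439 163.54513018]
 [353.01568441 163.43842903]
 [269.08752587 136.2734622 ]
 [379.21183393 136.01747776]]
```

View pics/w9.png

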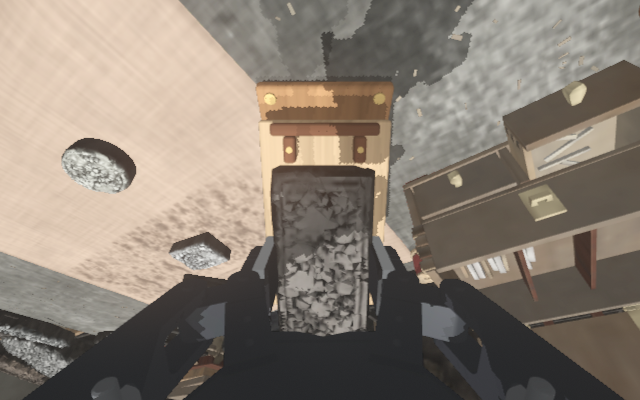

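Call:
send_rows --steps '[[[0,0,0.049],[-0.001,-0.001,0],0.2],[[0,0,0.05],[0,0,-0.001],0.2],[[0,0.001,0.049],[-0.001,-0.001,0],0.2],[[-0.001,0,0.05],[0,-0.001,0],0.2],[[0,0,0.025],[0,0,0],0.2],[[0,0,0.025],[0,0,0],0.2],[[0,0,0.014],[0,0,0],0.2],[[0,0,0.006],[0,0,0],0.2],[[0,0,0],[0,0,0],0.2]]'

```text
time_s: 14.15
tcp_pos: [0.5921, -0.1345, 0.0803]
tcp_rot: [[-0.716, 0.56, 0.418], [0.484, 0.829, -0.282], [-0.504, 0.001, -0.864]]
contact_force: [1.0, 0.1, -1.1]
opening: 0.0452
```

```bash
cat > st.py <<'E'
from h import *
s=manip.sense(); print(s['time_s'],s['opening'],"F tool",(s['tcp_rot'].T@s['contact_force']).round(2))
b=RB.T@(Rz(-V[2])@(s['tcp_pos']-[V[0],V[1],0])-[0,0,.068]); print("block in bed",b+[.002,0,-.0037], "err rot",R.from_matrix(Rt.T@s['tcp_rot']).as_rotvec())
E
cat > st2.py <<'E'
import sys
from st import *
im=capture("wrist"); cv2.imwrite(f"pics/{sys.argv[1]}.png",im[:,:,::-1])
E
python3 st2.py w10
```

```text
14.15 0.04524089929062672 F tool [-0.11  0.65  1.37]
block in bed [0.00813071 0.00093088 0.00693596] err rot [-0.00147156 -0.00474868 -0.00099662]
```

View pics/w10.png

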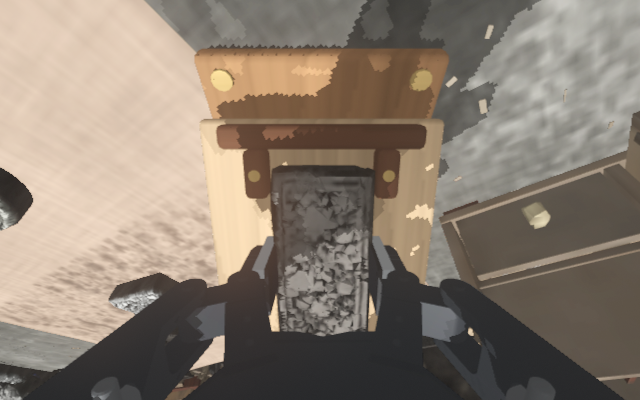

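Call:
send_rows --steps '[[[0,0,0.004],[0,0,0],0.2],[[0,0,0.004],[0,0.001,0],0.2],[[0,0,0.002],[0,0.001,0],0.2],[[0,0,0],[0,0,0],0.2]]'

```text
time_s: 14.7
tcp_pos: [0.594, -0.1359, 0.0755]
tcp_rot: [[-0.717, 0.56, 0.416], [0.484, 0.829, -0.28], [-0.502, 0.0, -0.865]]
contact_force: [-0.5, 0.2, -0.6]
opening: 0.0454
```

```bash
python3 st.py
```

```text
14.7 0.04539115621552868 F tool [ 0.71 -0.13  0.28]
block in bed [0.00774919 0.00083916 0.00159464] err rot [-0.00121134 -0.00193804 -0.00116489]
```

Now down-slope (tool +x) towards the ledge.

Call:
send_rows --steps '[[[0.005,0,0],[0,0,0],0.2],[[0.004,0,0],[0,0,0],0.2],[[0.003,0,0],[0,0,0],0.2],[[0,0,0],[0,0,0],0.2]]'

```text
time_s: 15.2
tcp_pos: [0.5896, -0.1329, 0.0725]
tcp_rot: [[-0.717, 0.559, 0.416], [0.484, 0.829, -0.28], [-0.502, 0.0, -0.865]]
contact_force: [-0.5, -0.6, -0.7]
opening: 0.0453
```

```bash
python3 st2.py w11
```

```text
15.2 0.04525836471698946 F tool [ 0.47 -0.77  0.57]
block in bed [0.0015921  0.00088804 0.00167857] err rot [-0.00131765 -0.0019792  -0.00130474]
```

View pics/w11.png

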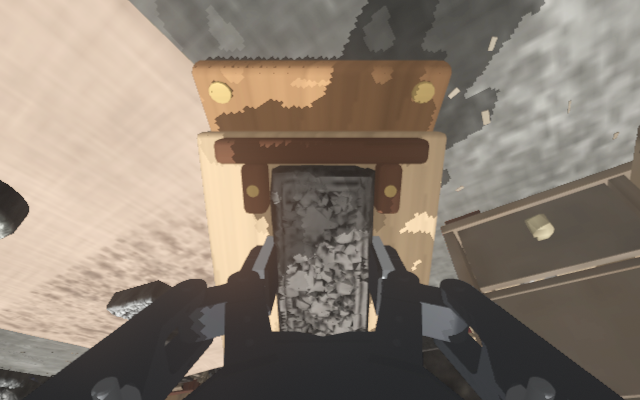

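Call:
send_rows --steps '[[[0.002,0,0.001],[0,0,0],0.2],[[0.002,0,0],[0,0,0],0.2],[[0,0,0],[0,0,0],0.2]]'

```text
time_s: 15.62
tcp_pos: [0.5885, -0.1321, 0.0711]
tcp_rot: [[-0.717, 0.56, 0.416], [0.484, 0.829, -0.28], [-0.502, 0.001, -0.865]]
contact_force: [-0.0, 0.2, -1.4]
opening: 0.0453
```

```bash
python3 st.py
```

```text
15.625 0.045328050127820284 F tool [0.83 0.13 1.15]
block in bed [-0.0002383   0.00086157  0.00115238] err rot [-0.00132133 -0.0020936  -0.00111   ]
```

Call:
send_rows --steps '[[[0.002,0,0.001],[0,0,0],0.2],[[0.002,0,0.001],[0,0,0],0.2],[[0,0,0],[0,0,0],0.2]]'

```text
time_s: 16.0
tcp_pos: [0.5885, -0.132, 0.0707]
tcp_rot: [[-0.715, 0.559, 0.419], [0.483, 0.829, -0.282], [-0.505, 0.001, -0.863]]
contact_force: [2.0, -2.6, 2.1]
opening: 0.0452
```

```bash
python3 st2.py w12
```

```text
16.0 0.045237759372390024 F tool [-3.79 -1.05 -0.23]
block in bed [-0.0004259   0.00098148  0.00084126] err rot [-0.00175017 -0.00523105 -0.0012303 ]
```

View pics/w12.png

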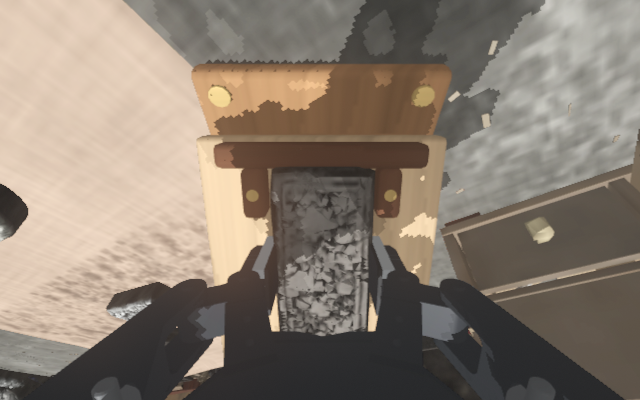

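Call:
send_rows --steps '[[[-0.002,0,0.002],[0,0,0],0.2],[[0,0,0.002],[0,0,0],0.2],[[0,0,0],[0,0,0],0.2]]'

```text
time_s: 16.42
tcp_pos: [0.589, -0.1322, 0.0701]
tcp_rot: [[-0.716, 0.56, 0.417], [0.484, 0.829, -0.281], [-0.502, 0.001, -0.865]]
contact_force: [-10.3, 3.1, 13.1]
opening: 0.0453
```

```bash
python3 st.py
```

```text
16.425 0.045251643315276834 F tool [  2.36  -3.17 -16.48]
block in bed [-0.00035118  0.00109829  0.00011054] err rot [-0.00143925 -0.00276942 -0.00068201]
```

Call:
send_rows --steps '[[[0,0,-0.001],[0,0,0],0.2],[[0,0,0],[0,0,0],0.55],[[0,0,0],[0,0,0],0.6],[[0,0,0],[0,0,0],0.65],[[0,0,0],[0,0,0],0.7],[[0,0,0],[0,0,0],0.7]]'

```text
time_s: 17.18
tcp_pos: [0.5887, -0.1324, 0.0682]
tcp_rot: [[-0.717, 0.56, 0.416], [0.484, 0.829, -0.28], [-0.501, 0.0, -0.865]]
contact_force: [0.2, 0.2, -0.4]
opening: 0.0595
```

```bash
python3 st2.py w13
```

```text
17.175 0.05949254150221065 F tool [0.17 0.28 0.34]
block in bed [-0.00140716  0.0008223  -0.00151484] err rot [-0.00116476 -0.00166275 -0.00117508]
```

View pics/w13.png

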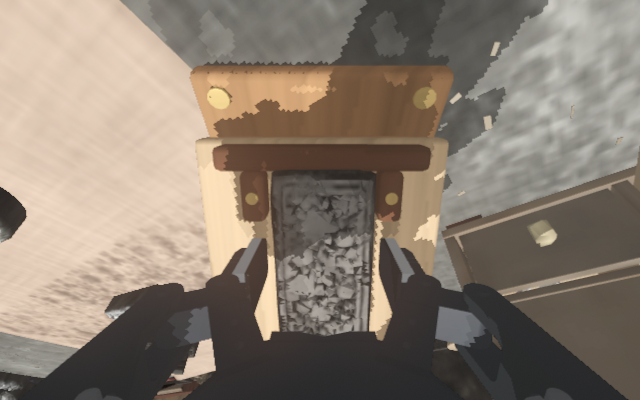

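Call:
send_rows --steps '[[[0,0,-0.01],[0,0,0],0.8],[[0,0,-0.03],[0,0,0],0.8],[[0,0,-0.06],[0,0,0],0.8],[[0,0,-0.08],[0,0,0],0.8],[[0,0,-0.08],[0,0,0],0.8],[[0.05,0,-0.06],[0,0,0],0.8],[[0.08,0,-0.03],[0,0,0],0.8],[[0,0,0],[0,0,0],0.8]]'

```text
time_s: 18.23
tcp_pos: [0.4676, -0.0504, 0.1877]
tcp_rot: [[-0.717, 0.558, 0.418], [0.483, 0.83, -0.279], [-0.503, 0.002, -0.865]]
contact_force: [0.5, 0.7, 0.3]
opening: 0.0685
```

```bash
python3 st2.py w14
python3 - <<'E'
from h import *
im=capture("top"); cv2.imwrite("pics/t14.png",cv2.resize(im[110:260,230:430,::-1],None,fx=4,fy=4,interpolation=cv2.INTER_CUBIC))
s=manip.sense(); ke=cam("wrist",s); print(spot_in("long_block","wrist")[:1] )
im=cv2.imread("pics/w14.png")
for a in(-1,1):
  for b in (-1,1):
    q=proj(bed2w([[a*.0485,b*.0235,.024]],V),ke)[0]; print(q); cv2.circle(im,tuple(int(round(t)) for t in q),1,(0,255,0),-1)
cv2.imwrite("pics/w14o.png",cv2.resize(im[100:400,170:470],None,fx=2,fy=2,interpolation=cv2.INTER_CUBIC))
E
```

```text
18.225 0.06846760453239772 F tool [-0.22  0.86 -0.23]
block in bed [-0.06826945  0.00075328  0.17512069] err rot [-0.00332161 -0.0029432  -0.00273655]
[{'position': [0.5732, -0.1294, 0.0838], 'conf': 0.57}]
[300.13950938 199.59253027]
[342.98296574 199.59013439]
[301.96176866 277.09947838]
[341.27626244 277.07211527]
```

View pics/w14o.png

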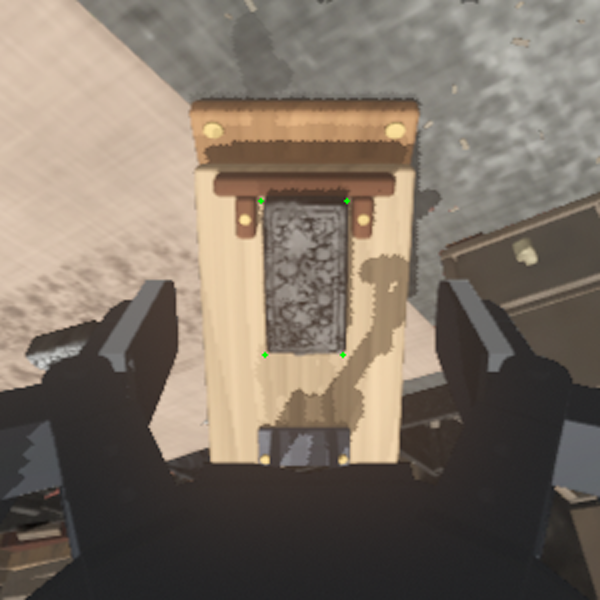

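View pics/t14.png

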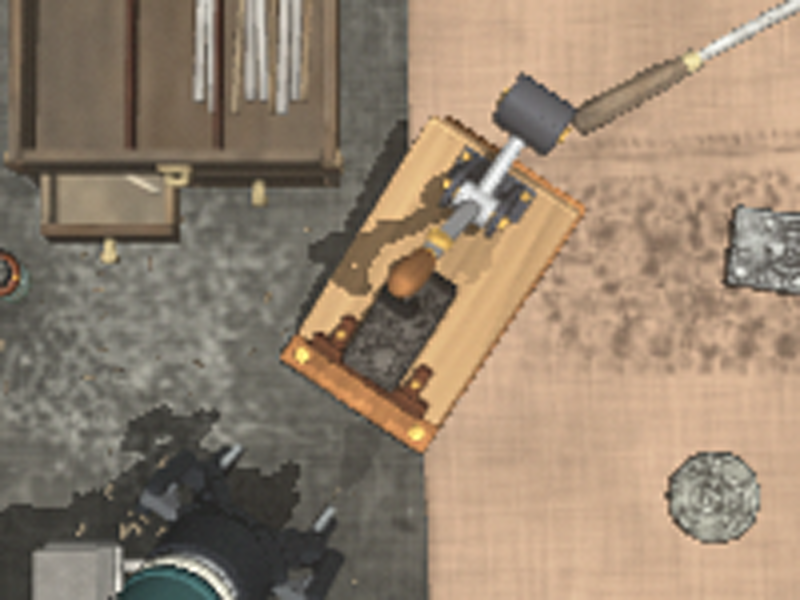

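```bash
python3 -c "
from bench import manip
s=manip.sense();print(s['time_s'],s['contact_force']);print(manip.hand_in())"
```

```text
18.375 [-0.40210047 -0.43711607  0.34518863]
the job is handed in; nothing more can be done
None
```

The hold-down arm is open and the long block is in the bed. I handed the job in at 18.4 s of the 53 s allowed; no verdict was reported.

- **Hold-down arm:** I pinched the wooden grip and swung it to about 1.45 rad before letting go. I did not read the joint angle itself, but the last top picture shows the arm still standing open with its counterweight at the back.
- **Long block:** I picked it up across its width, tilted it to the bed and lowered it along the bed's normal between the lugs. I then slid it down to the ledge (about 4 N of contact) and lowered it until it met the bed. That pressed with about 16 N, so I backed off 0.5 mm before opening the fingers.

**Last checks:**
- In the last wrist picture the block lies carved face up against the ledge, between the lugs. Its corners are within about 1 to 2 mm of where they should project.
- I judged flatness from that picture and the tool's pose, not from a separate measurement.
- The tool's force reading was near zero, with the hand clear of everything.
- The arm went nowhere near the round block, square block or bottle, and the pictures showed no sign of movement, but I did not re-measure their positions.

The top and wrist cameras disagreed by 3 to 4 mm on positions. I went with the wrist camera, and where the grip sat in the fingers fitted it.

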